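Slide the heavy battery block into its charging cradle and bolt it in

ROBOT

A 6-joint arm with a two-finger parallel gripper is mounted at the origin on a cart in front of the work surface, level with it; the furniture and walls round the work are solid. World frame = base frame: x ahead of the robot, y to its left, z up, the work surface at z = 0. Lengths are in m, angles in degrees, forces in N, time in s.
With the tool pointing down it reaches from about 0.375 to 0.9 m from the base axis. Payload 3.1 kg.
Tool frame: the origin (TCP) lies on the centre line of the jaws, within the pads' length; the fingertips stand 25 mm ahead of it and the grasp point (between the pads) lies 6 mm ahead of it; z points along the fingers, y is the line along which they close (so a half turn about z gives the same grasp; the last joint's range is limited). The gripper opens to 87 mm and grips with 3 to 60 N. Pads are 19 mm wide; open, the fingers measure 117 mm over their backs; the gripper's body (75 mm by 190 mm) begins 51 mm behind the grasp point.
Start: joints at [-84.311, 30.224, 82.088, -0, 67.689, -10.227], TCP at [0.171, -0.601, 0.248] pointing down, gripper open.
Joint ranges: [-176.69, 176.69], [-43.24, 126.21], [12.49, 139.97], [-82, 262], [0, 151.66], [-163.58, 163.58]. Speed limits (degrees/s): [159.86, 159.86, 180, 180, 180, 180].

INTERFACE

Orientations are given as a 3x3 rotation matrix whose columns are the frame's x, y, z axes.
In Python, from rig import * gives the robot as it stands.
- The arm moves only by the tool step_arm, never from a script. Its argument "steps" is a list of rows, each a list of 7 numbers: the shift along the tool's x, y, z normalised to -1 to 1, where 1 is 0.3 m, then the turn, a rotation vector about the tool's x, y, z normalised to -1 to 1, where 1 is 45 degrees, then the gripper's target within -1 to 1 (shut at 1, half-way at 0, fully open at -1). A call has 1 to 8 rows; each row is the pose to reach, as a shift and turn from the pose commanded when the call began, along the tool's axes at that moment; what a row does not reach only later rows make up. A row lasts 1/12 s, in which the tool goes at most 41.7 mm and 7.16 degrees, less where a joint would pass 70% of its speed; a pose out of reach is approached as far as the arm can. A call with a number of a shift or a turn outside -1 to 1 is refused whole. A call with a gripper value outside its range is refused whole. The fingers move at their own pace and stop on an object; the grip force is fixed at half the most. Time passes only in rows, so rows that repeat a pose let the fingers close. It gives the time, the measured TCP pose, the force, the opening and the grip force at its end, in the units of the state.
- read_state(): the state, without advancing time (a new reading comes with each control period).
- capture(name): name is "scene" or "side" or "wrist"; returns a dict with "image" (480x640x3 uint8, red, green, blue), "vertical_fov" (degrees; the focal length in pixels is half the picture's height over the tangent of half this angle, whatever the lens; pixels are square), "cx", "cy" (the principal point, pixels), "k1" (the pictures are not rectified: a ray, as slopes to the right and down, at radius r is drawn at 1 + k1 r^2 times it, then the intrinsics apply), "world_from_camera" (4x4, takes a point from camera to world coordinates); the wrist camera has in their place "T_tool_cam" (4x4, takes a point from camera to tool coordinates, whose origin is the TCP and whose axes are the flange's). Camera axes: x right, y down, z forward; pixel columns grow to the right and rows downward; lengths in m; the calibration is good to about 2 mm. A picture is of the moment at which its call begins: read the wrist's pose just before it. There is no depth.
- hand_in(): hands the job in; it is judged then, once.
The state is a dict: "time_s": time; "joint_positions": joint angles; "qvel": joint speeds; "tau": joint torques, N m; "position": TCP position; "tcp_rot": TCP orientation; "force": force on the tool from outside, world axes, zero at the start; "moment": the same for the moment, N m; "opening": opening from 0.0 (shut) to 1.0 (fully open); "grasp_force": force on a finger pad.
Only numpy, scipy, OpenCV 4.12 (cv2) and the standard library are available. Lean on these libraries where they do the work, as an engineer would, in place of code of your own. Each camera call takes 0.05 s, during which the arm holds its last target. There are 200 camera calls.

TASK

Two charging cradles are screwed to the bench: one already holds its battery block, the other is empty. Push the heavy loose battery block over the bench into the empty cradle until it is fully home against the stops, then push that cradle's bolt, by its upright knob, fully across in front of the battery. Push with the fingertips, low down on the block so that it slides upright and does not tip; do not squeeze or lift anything, and leave the other battery and the things lying about where they are.

Things in the scene. Friction and masses are not known exactly. Their poses are not given: they have to be found in the camera images.
- battery: Loose battery block standing on the bench: grey box, 34 mm deep (its x), 97 wide (y), 64 high, 69 over two thin tabs on top; 0.48 to 0.78 kg, friction 0.45 to 0.75: pushed on a wide face higher than about 22 mm it may tip. Origin: centre of its underside, z up. -x is the wide face with the paper label, towards the robot; the +x face enters the cradle first.
- cradle_empty: Empty cradle, fixed to the bench: walls 40 mm high, 103 mm apart (y = -51 to +51), no floor: the battery slides on the bench. Origin: on the bench, middle of the mouth; +x points into the bay, +y left. 23 mm high lips flare out by 10 mm at the mouth, to x = -32 mm. A bolt plate 40 mm high runs left along the mouth to y = +117. An 84 mm high head behind hoods the bay from x = 30 mm.
- home (a point): Point on the bench in the empty cradle, 20.5 mm inside the mouth (cradle x): the battery's origin lies here, its axes along the cradle's, when it is fully home against the two rubber stops at cradle x = 37.5 mm; its front face is then 3.5 mm inside the mouth. In the last 6 mm a light spring plate (below 1 N) is pressed back.
- bolt_knob (a point): Centre of the ball, 13 mm across, on the upright knob of the empty cradle's bolt, 70 mm above the bench (top of ball 76.5 mm); the 7.6 mm thick post below it stands free above 42 mm. Knob and bolt slide along the cradle's y, 5.5 mm in front of the mouth; knob at y = +96.5 mm when withdrawn, +70.5 mm when fully shot.
- bolt (a joint): Slide of that bolt in m: 0 withdrawn, 0.026 fully shot (towards the cradle's -y; 20 mm of it then lie in front of the battery). Stiff, about 2 N, stays where it is left; it can pass only when the battery is home within about 4 mm.
- cradle_full: The other cradle, of the same make, with its battery in and its bolt shot (cannot move). Same frame as the empty one.
- battery_twin: The battery block in the other cradle, the same in shape; to be left alone. Origin: centre of its underside.
- heatsink: Bystander: small dark heatsink 44 x 36 x 22 mm on the bench right of the cradles. Origin: centre of its underside.
- capacitor: Bystander: upright dark capacitor, 30 mm across, 42 mm high, left of the cradles. Origin: centre of its underside.
- tape: Bystander: flat roll of black tape, 84 mm across, 20 mm high, left of the cradles, further back. Origin: centre of its underside.
There are look-alikes about, which are no part of the job. What is shaped like the battery but orange or purple is not meant.

How it is judged:
By the outcome, as a careful person would: the job done as asked, in the order asked, and still so for the second after the job is handed in, with the robot touching nothing.
It also fails if it takes over 72 s, if anything falls off the work surface, if the arm or the gripper's body presses on something with over 40 N, if the wrist force passes 120 N, or if a joint passes its speed limit or range.

## Working session

There is one attempt and no reset: what is moved stays moved. The work goes in short steps, Python scripts to look and compute and a tool call to move; the robot and the scene stay as the last step left them, time stands still between calls to the robot, and variables do not carry over. Pictures are saved under pics/ and viewed, at most 10 in all, crops included, and the job is handed in when it is done.

Besides the shell and the picture viewer there is one more tool, called after "Call:" in YAML: its name, and indented under it one key for each argument. step_arm: Moves the arm, as the interface text tells. Scaled input: -1 to 1 covers 0.3 m each way for a shift and 45 degrees each way for a turn. Its arguments: {"type":"object","properties":{"steps":{"type":"array"}},"required":["steps"]}

```bash
mkdir -p pics
cat > h.py <<'E'
from rig import *
import numpy as np, cv2
def snap(n,f):
    s=read_state(); c=capture(n); cv2.imwrite('pics/'+f+'.png',c['image'][:,:,::-1])
    if n=='wrist':
        T=np.eye(4);T[:3,:3]=s['tcp_rot'];T[:3,3]=s['position'];c['W']=T@np.array(c['T_tool_cam'])
    else: c['W']=np.array(c['world_from_camera'])
    np.save('pics/'+f+'.npy',{k:c[k] for k in('vertical_fov','cx','cy','k1','W')},allow_pickle=True)
    return c
def load(f): return np.load('pics/'+f+'.npy',allow_pickle=True).item()
def ray(c,uv):
    f=240/np.tan(np.radians(c['vertical_fov'])/2)
    K=np.array([[f,0,c['cx']],[0,f,c['cy']],[0,0,1.]])
    p=cv2.undistortPoints(np.array(uv,float).reshape(-1,1,2),K,np.array([c['k1'],0,0,0.]))[:,0]
    d=np.c_[p,np.ones(len(p))]@c['W'][:3,:3].T
    return c['W'][:3,3],d
def onz(c,uv,z):
    o,d=ray(c,uv); return o+d*((z-o[2])/d[:,2])[:,None]
def proj(c,P):
    f=240/np.tan(np.radians(c['vertical_fov'])/2)
    q=(np.array(P,float).reshape(-1,3)-c['W'][:3,3])@c['W'][:3,:3]; q=q[:,:2]/q[:,2:]
    r=(q**2).sum(1,keepdims=True); return q*(1+c['k1']*r)*f+[c['cx'],c['cy']]
E
python3 - <<'E'
from h import *
np.set_printoptions(precision=3,suppress=True)
for n in('scene','side'):
    c=snap(n,n+'0'); print(n,c['vertical_fov'],c['k1'],c['W'])
s=read_state();print(s['position'],s['tcp_rot'],s['time_s'],s['opening'])
E
```

```text
scene 46.21358649626347 -0.16720263983354855 [[-0.71  -0.547  0.443  0.077]
 [-0.704  0.548 -0.452  0.42 ]
 [ 0.004 -0.633 -0.774  0.859]
 [ 0.     0.     0.     1.   ]]
side 52.89478388314668 -0.09669188973414035 [[-0.865  0.298 -0.405  0.879]
 [ 0.502  0.478 -0.721  0.561]
 [-0.021 -0.827 -0.562  0.576]
 [ 0.     0.     0.     1.   ]]
[ 0.171 -0.6    0.247] [[ 0.962  0.274 -0.   ]
 [ 0.274 -0.962  0.002]
 [ 0.    -0.002 -1.   ]] 0.1 0.9998577643743048
```

View pics/scene0.png

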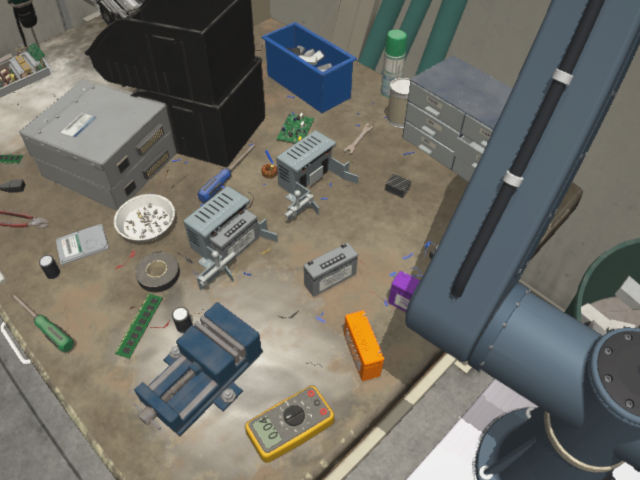

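View pics/side0.png

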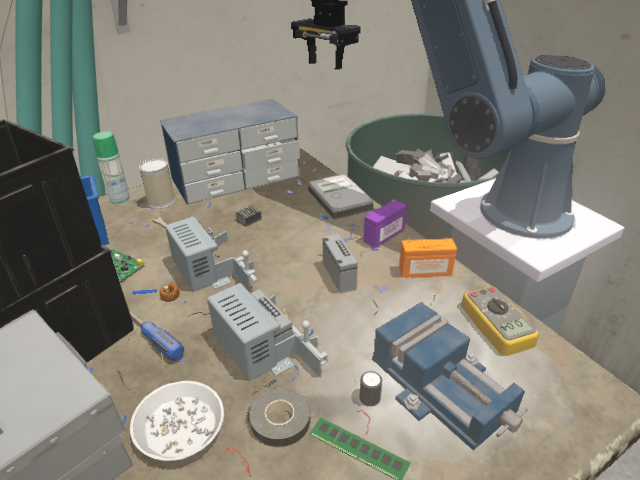

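Grey loose battery is at scene (330,270) / side (340,262); orange (363,345) and purple (403,290) blocks are the look-alikes. The cradles are at scene (307,165), apparently empty, and (222,225), apparently full. I'll confirm with enlarged crops.

Run:
```python
import cv2
a=cv2.imread('pics/scene0.png')[120:300,180:420]; cv2.imwrite('pics/c1.png',cv2.resize(a,(800,600),interpolation=cv2.INTER_CUBIC))
a=cv2.imread('pics/side0.png')[200:387,150:400]; cv2.imwrite('pics/c2.png',cv2.resize(a,(800,600),interpolation=cv2.INTER_CUBIC))
```

```text
(no output)
```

View pics/c1.png

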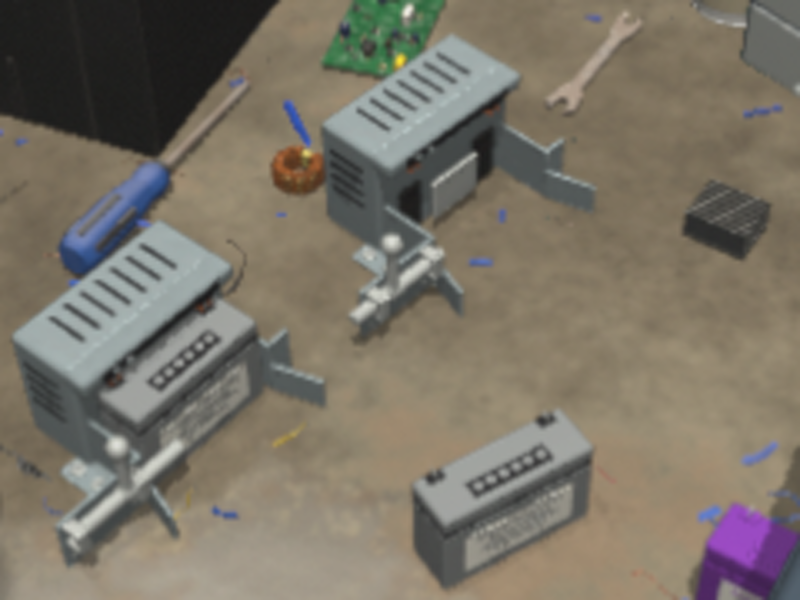

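View pics/c2.png

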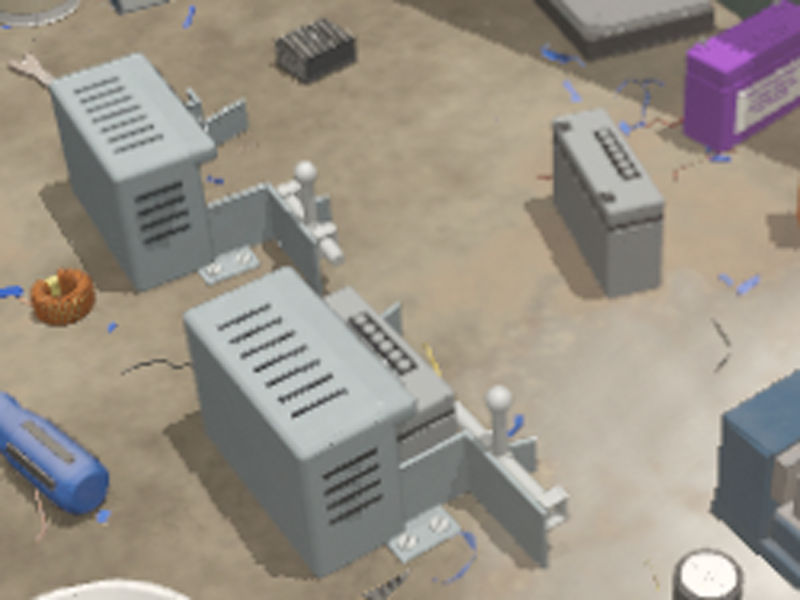

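Confirmed: right/rear cradle (scene c. 307,165) is empty with its bolt withdrawn (knob scene ≈ 298,193); the left one holds its twin. The loose grey battery has its label towards the robot.

Run:
```python
from h import *
np.set_printoptions(precision=4,suppress=True)
A=load('scene0');B=load('side0')
a=lambda p:np.array(p)/3.3333+[180,120]-.35
b=lambda p:np.array(p)/[3.2,3.209]+[150,200]-.35
def tri(p,q):
    o1,d1=ray(A,[a(p)]);o2,d2=ray(B,[b(q)]);d1,d2=d1[0]/np.linalg.norm(d1),d2[0]/np.linalg.norm(d2)
    t=np.linalg.lstsq(np.c_[d1,-d2],o2-o1,rcond=None)[0]; return (o1+t[0]*d1+o2+t[1]*d2)/2,np.linalg.norm(o1+t[0]*d1-o2-t[1]*d2)
print('knob',tri((393,243),(306,172)))
print('knob full',tri((118,447),(499,398)))
print('bat top scene',onz(A,a([(414,485),(443,530),(592,457),(563,412)]),.064))
print('bat top side',onz(B,b([(612,220),(663,205),(600,110),(553,124)]),.064))
print('head top scene',onz(A,a([(323,130),(388,170),(521,77),(455,37)]),.084))
print('head top side',onz(B,b([(121,182),(216,155),(147,56),(53,84)]),.084))
print('lipR',onz(A,a([(595,208)]),0), 'lipL',onz(A,a([(463,312)]),0))
```

```text
knob (array([ 0.6444, -0.1022,  0.0709]), np.float64(0.0011032368800015858))
knob full (array([0.6395, 0.1075, 0.0712]), np.float64(0.0015126650197577658))
bat top scene [[ 0.5125  0.0101  0.064 ]
 [ 0.4808  0.0199  0.064 ]
 [ 0.4582 -0.0705  0.064 ]
 [ 0.4904 -0.0824  0.064 ]]
bat top side [[ 0.5183  0.015   0.064 ]
 [ 0.4876  0.0185  0.064 ]
 [ 0.4671 -0.0771  0.064 ]
 [ 0.4983 -0.0794  0.064 ]]
head top scene [[ 0.7343 -0.1297  0.084 ]
 [ 0.6806 -0.1331  0.084 ]
 [ 0.6828 -0.2509  0.084 ]
 [ 0.7397 -0.2494  0.084 ]]
head top side [[ 0.7405 -0.1306  0.084 ]
 [ 0.6869 -0.1269  0.084 ]
 [ 0.6859 -0.248   0.084 ]
 [ 0.745  -0.2481  0.084 ]]
lipR [[ 0.6251 -0.2636  0.    ]] lipL [[ 0.6216 -0.1378  0.    ]]
```

Call:
step_arm:
  steps:
    - [0.8,-0.8,0,0,0,-0.68,1]
    - [0.8,-0.8,0,0,0,-0.68,1]
    - [0.8,-0.8,0,0,0,-0.68,1]
    - [0.8,-0.8,0,0,0,-0.68,1]
    - [0.8,-0.8,0,0,0,-0.68,1]
    - [0.8,-0.8,0,0,0,-0.68,1]
    - [0.8,-0.8,0,0,0,-0.68,1]
    - [0.8,-0.8,0,0,0,-0.68,1]

```text
time_s: 0.77
position: [0.3338, -0.3077, 0.2474]
tcp_rot: [[0.689, 0.725, -0.0], [0.725, -0.689, 0.001], [0.0, -0.0, -1.0]]
force: [0.1, 0.2, 0.4]
opening: 0.479
grasp_force: 0.0
```

```bash
cat >> h.py <<'E'
from scipy.spatial.transform import Rotation as Ro
np.set_printoptions(precision=4,suppress=True)
def Rt(yaw,pitch=0):  # tool down, x at yaw; pitch>0: tips lean towards tool x
    y=np.radians(yaw); R=np.c_[[np.cos(y),np.sin(y),0],[np.sin(y),-np.cos(y),0],[0,0,-1.]]
    return R@Ro.from_rotvec([0,np.radians(pitch),0]).as_matrix()
def go(p,R):
    s=read_state();R0=np.array(s['tcp_rot']);d=R0.T@(np.array(p)-s['position'])/.3
    print('t',s['time_s'],'at',np.array(s['position']),'F',np.array(s['force']),'q6',s['joint_positions'][5],'MOVE',d,Ro.from_matrix(R0.T@R).as_rotvec(degrees=True)/45)
E
python3 - <<'E'
from h import *
go([.5,0.03,.23],Rt(77))
A=load('scene0')
print('purple',onz(A,[(393,303),(420,280)],0),'vise',onz(A,[(262,350),(205,305)],.06))
E
```

```text
t 0.7667 at [ 0.3338 -0.3077  0.2474] F [0.1252 0.1828 0.4335] q6 -13.302208596243998 MOVE [ 1.1976 -0.3735  0.0584] [-0.0005 -0.0005 -0.6784]
purple [[ 0.3709 -0.0771  0.    ]
 [ 0.3676 -0.1526  0.    ]] vise [[0.4408 0.1739 0.06  ]
 [0.5727 0.1856 0.06  ]]
```

Call:
step_arm:
  steps:
    - [0.95,-0.3,0,0,0,-0.68,1]
    - [0.95,-0.3,0,0,0,-0.68,1]
    - [0.95,-0.3,0,0,0,-0.68,1]
    - [0.95,-0.3,0,0,0,-0.68,1]
    - [0.95,-0.3,0,0,0,-0.68,1]
    - [0.95,-0.3,0,0,0,-0.68,1]
    - [0.95,-0.3,0,0,0,-0.68,1]
    - [0.95,-0.3,0,0,0,-0.68,1]

```text
time_s: 1.43
position: [0.4658, -0.0358, 0.2475]
tcp_rot: [[0.218, 0.976, 0.001], [0.976, -0.218, 0.002], [0.002, 0.001, -1.0]]
force: [-0.7, -0.2, 0.3]
opening: 0.008
grasp_force: 0.0
```

Run:
```python
from h import *
c=snap('wrist','w0'); print(c['W'],c['vertical_fov'],c['k1'])
go([.507,0.06,.09],Rt(77))
```

```text
[[ 0.9759 -0.2123 -0.0511  0.4801]
 [-0.2183 -0.9478 -0.2323  0.028 ]
 [ 0.0009  0.2378 -0.9713  0.3843]
 [ 0.      0.      0.      1.    ]] 61.1610988117904 -0.08340080784702436
t 1.4833 at [ 0.4653 -0.0371  0.2474] F [-0.0722  0.8821 -0.1575] q6 -5.872521001159434 MOVE [0.3456 0.0653 0.525 ] [ 0.0002 -0.0016  0.0103]
```

View pics/w0.png

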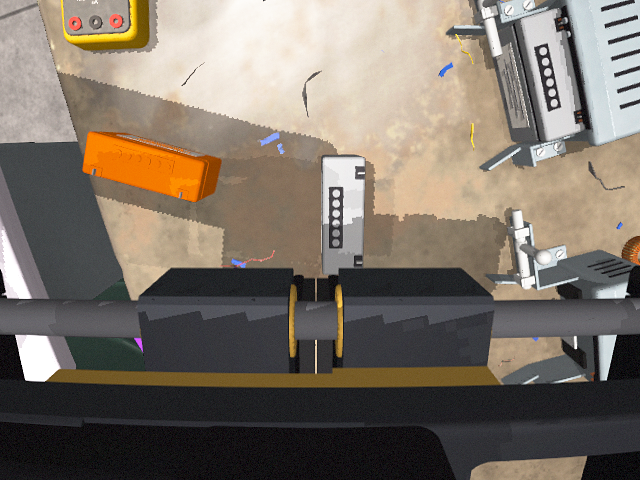

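The wrist view shows the battery top with its left-end corners at (322,156) and (366,158), its label-side edge running down to (322,275) and its far edge to (363,275). It lies nearly along the tool's x.

Run:
```python
from h import *
c=load('w0')
P=onz(c,[(322,156),(366,157.5),(322,274),(363,274)],.064);print(P)
e=P[2]-P[0];th=np.degrees(np.arctan2(-e[0]*-1,e[1]*-1)) ;print('yaw L',np.degrees(np.arctan2(e[0],-e[1])),'R',np.degrees(np.arctan2(*( (P[3]-P[1])[:2]*[1,-1]))), 'w',np.linalg.norm(P[1]-P[0]))
print('knob',onz(c,[(543,257)],.07))
```

```text
[[ 0.4832  0.0173  0.064 ]
 [ 0.5163  0.0088  0.064 ]
 [ 0.4626 -0.0764  0.064 ]
 [ 0.4958 -0.0838  0.064 ]]
yaw L -12.40246305099476 R -12.494771492407665 w 0.03418373430918159
knob [[ 0.6445 -0.1007  0.07  ]]
```

Call:
step_arm:
  steps:
    - [0.14,0.076,0,0,0,0,1]
    - [0.28,0.076,0,0,0,0,1]
    - [0.28,0.076,0.08,0,0,0,1]
    - [0.28,0.076,0.21,0,0,0,1]
    - [0.28,0.076,0.34,0,0,0,1]
    - [0.28,0.076,0.47,0,0,0,1]
    - [0.28,0.076,0.6,0,0,0,1]
    - [0.28,0.076,0.7,0,0,0,1]

```text
time_s: 2.15
position: [0.5039, 0.0345, 0.035]
tcp_rot: [[0.224, 0.975, -0.003], [0.975, -0.224, 0.0], [-0.001, -0.003, -1.0]]
force: [-0.2, 0.4, -0.3]
opening: 0.006
grasp_force: 0.0
```

Run:
```python
from h import *
go([.5019,.0223,.037],Rt(77.5))
```

```text
t 2.15 at [0.5039 0.0345 0.035 ] F [-0.1641  0.3728 -0.2788] q6 4.214396320250499 MOVE [-0.041   0.0025 -0.0068] [-0.0035  0.0008 -0.0099]
```

Call:
step_arm:
  steps:
    - [-0.033,0,-0.005,0,0,0,1]
    - [-0.067,0,-0.005,0,0,-0.018,1]
    - [-0.1,-0.002,-0.005,0,0,-0.036,1]
    - [-0.133,-0.004,-0.005,0,0,-0.054,1]
    - [-0.167,-0.006,-0.005,0,0,-0.072,1]
    - [-0.2,-0.007,-0.005,0,0,-0.09,1]
    - [-0.233,-0.008,-0.005,0,0,-0.108,1]
    - [-0.267,-0.008,-0.005,0,0,-0.125,1]

```text
time_s: 2.82
position: [0.4848, -0.0434, 0.0409]
tcp_rot: [[0.127, 0.992, 0.001], [0.992, -0.127, -0.0], [-0.0, 0.001, -1.0]]
force: [-0.1, 2.0, -2.5]
opening: 0.005
grasp_force: 1.2
```

Run:
```python
from h import *
go([.470,-.140,.037],Rt(91))
c=snap('wrist','w1')
# battery top: light grey low-saturation brighter; print predicted corners if flush
s=read_state();R=np.array(s['tcp_rot']);p=np.array(s['position'])
u=R[:,0];v=R[:,1];e=p-u*.0095
print(proj(c,[list((e+v*a-u*b)[:2])+[.064] for a in(-.017,.017) for b in(0,.097)]))
```

```text
t 2.8167 at [ 0.4848 -0.0434  0.0409] F [-0.1244  2.0276 -2.4524] q6 -11.033861570305957 MOVE [-0.3256 -0.0079  0.0129] [ 0.0013  0.0001 -0.1843]
[[262.9619 389.5422]
 [273.8613 592.5886]
 [368.9873 389.4248]
 [358.1086 592.456 ]]
```

View pics/w1.png

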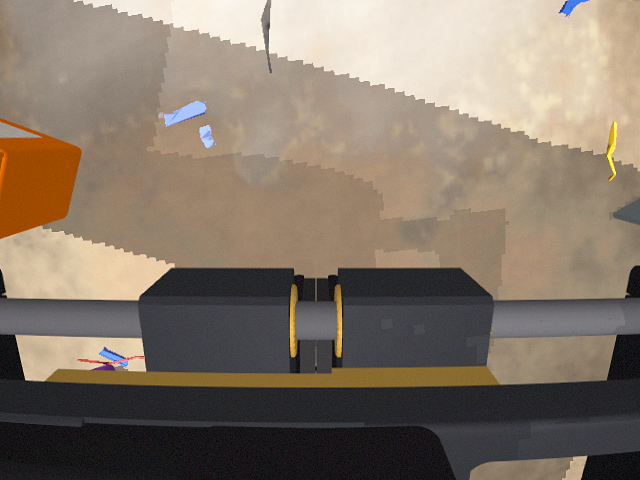

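The battery is hidden by the gripper here, so the fixed cameras will check it. Force is about 2 N, so it is sliding.

Call:
step_arm:
  steps:
    - [-0.033,-0.001,0.012,0,0,-0.018,1]
    - [-0.067,-0.002,0.012,0,0,-0.038,1]
    - [-0.1,-0.004,0.012,0,0,-0.057,1]
    - [-0.133,-0.005,0.012,0,0,-0.076,1]
    - [-0.167,-0.006,0.012,0,0,-0.095,1]
    - [-0.2,-0.006,0.012,0,0,-0.115,1]
    - [-0.233,-0.006,0.012,0,0,-0.135,1]
    - [-0.267,-0.006,0.012,0,0,-0.155,1]

```text
time_s: 3.53
position: [0.4724, -0.1215, 0.0372]
tcp_rot: [[0.005, 1.0, -0.0], [1.0, -0.005, 0.001], [0.001, -0.0, -1.0]]
force: [1.1, 4.0, 1.6]
opening: 0.006
grasp_force: 2.3
```

Run:
```python
from h import *
go([.470,-.140,.037],Rt(91))
a=snap('scene','s1');b=snap('side','d1')
i=a['image'][120:320,240:440,::-1];j=b['image'][150:350,200:400,::-1]
cv2.imwrite('pics/m1.png',cv2.resize(np.hstack([i,j]),(800,400),interpolation=cv2.INTER_CUBIC))
```

```text
t 3.5333 at [ 0.4724 -0.1215  0.0372] F [1.1329 4.0065 1.6157] q6 -27.332917766795973 MOVE [-0.0617 -0.0077  0.0007] [-0.     -0.0007 -0.0292]
```

View pics/m1.png

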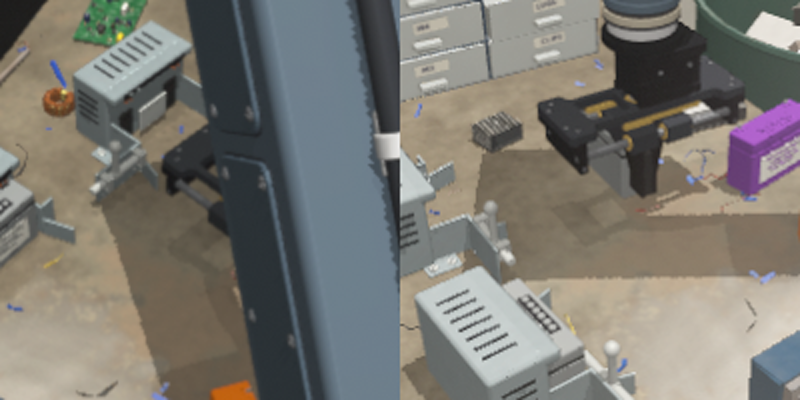

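Call:
step_arm:
  steps:
    - [-0.03,-0.003,0,0,0,-0.01,1]
    - [-0.055,-0.006,0,0,0,-0.02,1]
    - [-0.07,-0.008,0,0,0,-0.03,1]
    - [-0.07,-0.008,0,0,0,-0.03,1]
    - [-0.0,-0.008,0,0,0,-0.03,1]
    - [0.1,-0.008,-0.05,0,0,-0.03,1]
    - [0.1,-0.008,-0.19,0,0,-0.03,1]
    - [0.1,-0.008,-0.33,0,0,-0.03,1]

```text
time_s: 4.3
position: [0.4692, -0.0891, 0.134]
tcp_rot: [[-0.02, 1.0, -0.005], [1.0, 0.02, 0.002], [0.002, -0.005, -1.0]]
force: [1.1, -0.7, 0.3]
opening: 0.006
grasp_force: 0.0
```

Run:
```python
from h import *
go([.38,-.2,.25],Rt(1))
```

```text
t 4.3 at [ 0.4692 -0.0891  0.134 ] F [ 1.1478 -0.7438  0.2866] q6 -25.323019900130074 MOVE [-0.3627 -0.3066 -0.386 ] [-0.0066  0.003   2.0037]
```

Call:
step_arm:
  steps:
    - [-0.36,-0.31,-0.39,0,0,0.5,0]
    - [-0.36,-0.31,-0.39,0,0,1,0]
    - [-0.36,-0.31,-0.39,0,0,1,0]
    - [-0.36,-0.31,-0.39,0,0,1,0]
    - [-0.36,-0.31,-0.39,0,0,1,0]
    - [-0.36,-0.31,-0.39,0,0,1,0]
    - [-0.36,-0.31,-0.39,0,0,1,0]

```text
time_s: 4.88
position: [0.3797, -0.2023, 0.2528]
tcp_rot: [[0.7, 0.714, 0.003], [0.714, -0.7, -0.004], [-0.0, 0.005, -1.0]]
force: [-0.4, 0.3, -0.3]
opening: 0.443
grasp_force: 0.0
```

Call:
step_arm:
  steps:
    - [0,0,0,0,0,1,0]
    - [0,0,0,0,0,1,0]
    - [0,0,0,0,0,1,0]
    - [0,0,0,0,0,1,0]
    - [0,0,0,0,0,1,0]
    - [0,0,0,0,0,1,0]
    - [0,0,0,0,0,1,0]
    - [0,0,0,0,0,1,0]

```text
time_s: 5.55
position: [0.3798, -0.2008, 0.2514]
tcp_rot: [[1.0, 0.017, 0.001], [0.017, -1.0, -0.001], [0.001, 0.001, -1.0]]
force: [0.5, -0.0, 0.1]
opening: 0.5
grasp_force: 0.0
```

Run:
```python
from h import *
s=read_state();print(s['joint_positions'],s['opening'])
go([.40,-.2,.1],Rt(1))
c=snap('wrist','w2')
```

```text
[-42.8255  14.8122 108.5701  -0.0342  56.532   46.1914] 0.5001183890499894
t 5.55 at [ 0.3798 -0.2008  0.2514] F [ 0.4619 -0.0476  0.0523] q6 46.191433849869675 MOVE [ 0.0671 -0.0023  0.5047] [ 0.0018 -0.0009  0.    ]
```

View pics/w2.png

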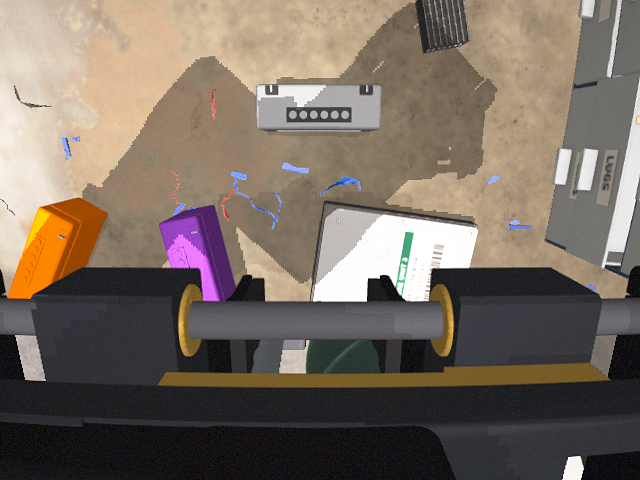

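The battery is in view: top corners (257,87), (381,86), (380,130), (258,130). A white drive lies close behind, with its far edge at (324,202)–(476,223), and the purple block is at (215,207).

Run:
```python
from h import *
c=load('w2')
P=onz(c,[(257,87),(381,86.5),(380,130),(258,130)],.064);print(P,P.mean(0),np.linalg.norm(P[0]-P[1]),np.linalg.norm(P[1]-P[2]))
for a,b in((1,0),(2,3)):
    d=P[b]-P[a];print('yaw',np.degrees(np.arctan2(-d[0],d[1])))
print('hdd',onz(c,[(324,202),(476,223),(313,300)],.025),'purple',onz(c,[(162,220),(215,207),(235,290)],.064))
```

```text
[[ 0.4861 -0.1543  0.064 ]
 [ 0.4881 -0.2486  0.064 ]
 [ 0.4557 -0.2493  0.064 ]
 [ 0.454  -0.1547  0.064 ]] [ 0.471  -0.2017  0.064 ] 0.09437202478875031 0.03243344686182492
yaw 1.2182526711672466
yaw 0.9804180262836066
hdd [[ 0.3929 -0.208   0.025 ]
 [ 0.3762 -0.3488  0.025 ]
 [ 0.2986 -0.1996  0.025 ]] purple [[ 0.3819 -0.0745  0.064 ]
 [ 0.3932 -0.119   0.064 ]
 [ 0.3222 -0.1331  0.064 ]]
```

Call:
step_arm:
  steps:
    - [0.1,0.02,0,0,0.12,0,0]
    - [0.14,0.022,0.1,0,0.222,0,0]
    - [0.14,0.022,0.23,0,0.222,0,0]
    - [0.14,0.022,0.36,0,0.222,0,0]
    - [0.14,0.022,0.49,0,0.222,0,0]
    - [0.14,0.022,0.6,0,0.222,0,0]
    - [0.14,0.022,0.69,0,0.222,0,0]
    - [0.14,0.022,0.715,0,0.222,0,0]

```text
time_s: 6.27
position: [0.4208, -0.2057, 0.0329]
tcp_rot: [[0.985, 0.019, 0.169], [0.018, -1.0, 0.007], [0.169, -0.003, -0.986]]
force: [0.4, 0.3, 0.2]
opening: 0.497
grasp_force: 0.0
```

Run:
```python
from h import *
go([.4405,-.208,.0366],Rt(1,10))
go([.60,-.204,.0366],Rt(1,10))
```

```text
t 6.2667 at [ 0.4208 -0.2057  0.0329] F [0.3645 0.3485 0.1608] q6 17.224656551844536 MOVE [ 0.0668  0.0089 -0.0011] [-0.0047  0.0057  0.0015]
t 6.2667 at [ 0.4208 -0.2057  0.0329] F [0.3645 0.3485 0.1608] q6 17.224656551844536 MOVE [0.591  0.0058 0.0889] [-0.0047  0.0057  0.0015]
```

Call:
step_arm:
  steps:
    - [0.05,0.003,0.006,0,0,0,0]
    - [0.082,0.004,0.011,0,0,0,0]
    - [0.115,0.004,0.017,0,0,0,0]
    - [0.158,0.004,0.024,0,0,0,0]
    - [0.2,0.004,0.031,0,0,0,0]
    - [0.243,0.004,0.039,0,0,0,0]
    - [0.286,0.004,0.046,0,0,0,0]
    - [0.32,0.004,0.052,0,0,0,0]

```text
time_s: 6.93
position: [0.519, -0.2053, 0.0373]
tcp_rot: [[0.985, 0.021, 0.171], [0.02, -1.0, 0.005], [0.171, -0.001, -0.985]]
force: [-3.0, 0.4, -1.5]
opening: 0.495
grasp_force: 1.3
```

Run:
```python
from h import *
go([.57,-.204,.0366],Rt(1,10))
c=snap('wrist','w3')
```

```text
t 6.9333 at [ 0.519  -0.2053  0.0373] F [-2.9678  0.3615 -1.5045] q6 39.43132232774358 MOVE [ 0.1671 -0.0006  0.0315] [-0.0021  0.0031  0.004 ]
```

View pics/w3.png

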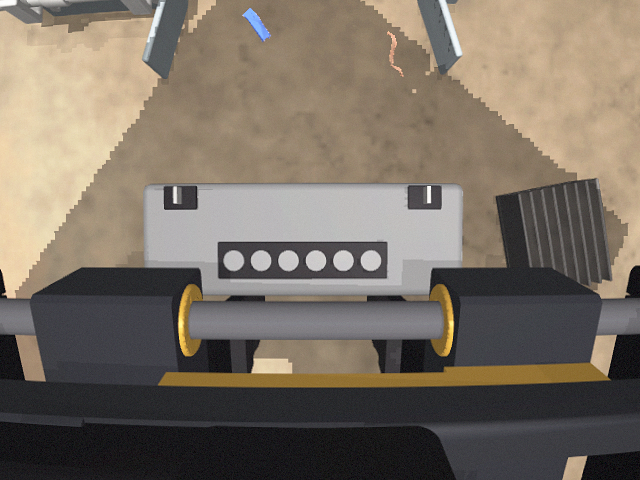

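Clear view: battery top far corners at (145,184) and (462,184). The lip ends of the empty cradle are at (144,65)/(164,78) on the left and (461,66)/(440,74) on the right. The heatsink on the right, around (555,235), is untouched and clear.

Run:
```python
from h import *
c=load('w3')
P=onz(c,[(145,184),(462,184),(462,294)],.064);print(P)
d=P[0]-P[1];print('len',np.linalg.norm(d),'yaw',np.degrees(np.arctan2(-d[0],d[1])),'front mid',(P[0]+P[1])/2)
L=onz(c,[(164,78),(440,73)],0);T=onz(c,[(144,65),(461,66)],.023);print(L,T,L.mean(0),T.mean(0))
print('heatsink',onz(c,[(513,275),(497,195)],.02))
```

```text
[[ 0.568  -0.1534  0.064 ]
 [ 0.5697 -0.247   0.064 ]
 [ 0.537  -0.2485  0.064 ]]
len 0.09363286018346646 yaw 1.0967666149371191 front mid [ 0.5688 -0.2002  0.064 ]
[[ 0.62   -0.1344  0.    ]
 [ 0.6244 -0.2586  0.    ]] [[ 0.6178 -0.1349  0.023 ]
 [ 0.6195 -0.2601  0.023 ]] [ 0.6222 -0.1965  0.    ] [ 0.6186 -0.1975  0.023 ]
heatsink [[ 0.5366 -0.2861  0.02  ]
 [ 0.5693 -0.2776  0.02  ]]
```

Call:
step_arm:
  steps:
    - [0.035,-0.001,0.006,0,0,0,0]
    - [0.07,-0.002,0.012,0,0,-0.002,0]
    - [0.105,-0.003,0.018,0,0,-0.004,0]
    - [0.14,-0.004,0.024,0,0,-0.005,0]
    - [0.175,-0.005,0.03,0,0,-0.005,0]
    - [0.21,-0.006,0.036,0,0,-0.005,0]
    - [0.245,-0.007,0.042,0,0,-0.005,0]
    - [0.275,-0.007,0.047,0,0,-0.005,0]

```text
time_s: 7.65
position: [0.6032, -0.2019, 0.0377]
tcp_rot: [[0.985, 0.023, 0.172], [0.023, -1.0, 0.004], [0.172, 0.0, -0.985]]
force: [-3.7, 0.4, -1.4]
opening: 0.498
grasp_force: 1.3
```

Run:
```python
from h import *
go([.641,-.202,.0375],Rt(1.4,10))
c=snap('wrist','w4')
```

```text
t 7.65 at [ 0.6032 -0.2019  0.0377] F [-3.715   0.392  -1.3501] q6 49.54847733639807 MOVE [0.1241 0.0033 0.0222] [ 0.0004  0.0018 -0.0014]
```

View pics/w4.png

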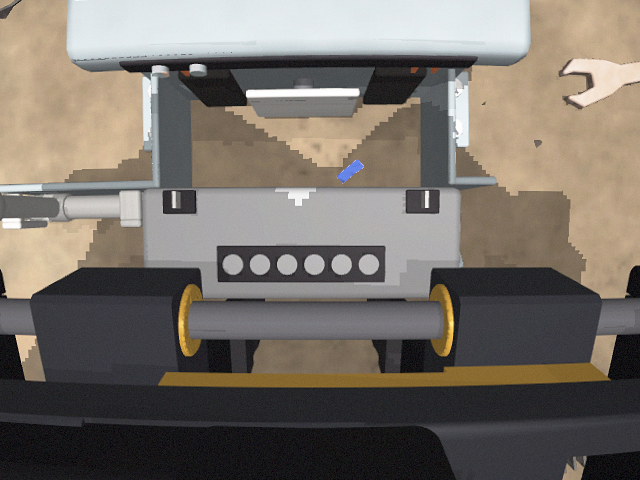

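The battery's front edge, (146,188)–(460,188), is at the mouth, square and centred between the walls (inner edges about 155 and 453). I'll push on slowly.

Call:
step_arm:
  steps:
    - [0.02,0,0.003,0,0,0,0]
    - [0.04,0,0.006,0,0,0,0]
    - [0.06,0,0.01,0,0,0,0]
    - [0.078,0,0.013,0,0,0,0]
    - [0.095,0,0.016,0,0,0,0]
    - [0.108,0,0.018,0,0,0,0]
    - [0.115,0,0.02,0,0,0,0]
    - [0.115,0,0.02,0,0,0,0]

```text
time_s: 8.37
position: [0.6386, -0.2015, 0.0381]
tcp_rot: [[0.984, 0.023, 0.174], [0.022, -1.0, 0.003], [0.174, 0.001, -0.985]]
force: [-1.2, -0.2, -1.6]
opening: 0.499
grasp_force: 0.7
```

Call:
step_arm:
  steps:
    - [0.004,0,0.001,0,0,0,0]
    - [0.008,0,0.001,0,0,0,0]
    - [0.008,0,0.001,0,0,0,0]

```text
time_s: 8.62
position: [0.6402, -0.2013, 0.0381]
tcp_rot: [[0.985, 0.022, 0.173], [0.022, -1.0, 0.003], [0.173, 0.0, -0.985]]
force: [-3.1, -0.8, -1.6]
opening: 0.499
grasp_force: 1.5
```

Call:
step_arm:
  steps:
    - [0.004,0,0.001,0,0,0,0]
    - [0.007,0,0.001,0,0,0,0]
    - [0.007,0,0.001,0,0,0,0]

```text
time_s: 8.87
position: [0.6418, -0.2013, 0.038]
tcp_rot: [[0.985, 0.023, 0.172], [0.023, -1.0, 0.004], [0.172, 0.0, -0.985]]
force: [-5.0, -0.6, -0.4]
opening: 0.503
grasp_force: 2.5
```

Call:
step_arm:
  steps:
    - [0.004,0,0.001,0,0,0,0]
    - [0.007,0,0.001,0,0,0,0]
    - [0.007,0,0.001,0,0,0,0]

```text
time_s: 9.12
position: [0.6421, -0.2013, 0.038]
tcp_rot: [[0.985, 0.024, 0.168], [0.023, -1.0, 0.004], [0.168, -0.0, -0.986]]
force: [-9.0, -1.5, 3.2]
opening: 0.498
grasp_force: 4.8
```

Call:
step_arm:
  steps:
    - [0.004,0,0.001,0,0,0,0]
    - [0.007,0,0.001,0,0,0,0]
    - [0.007,0,0.001,0,0,0,0]

```text
time_s: 9.37
position: [0.6424, -0.2013, 0.038]
tcp_rot: [[0.986, 0.025, 0.165], [0.024, -1.0, 0.005], [0.165, -0.001, -0.986]]
force: [-14.3, -3.6, 5.7]
opening: 0.5
grasp_force: 7.1
```

The block is firm on the stops at the predicted position, with the force jumping from 5 to 14 N. Now I'll back off, rise and close the fingers.

Call:
step_arm:
  steps:
    - [-0.07,0,-0.012,0,0,0,0]
    - [-0.16,0,-0.028,0,0,0,0]
    - [-0.16,0,-0.1,0,0,0,0]
    - [-0.16,0,-0.23,0,-0.1,0,1]
    - [-0.16,0,-0.36,0,-0.222,0,1]
    - [-0.16,0,-0.49,0,-0.222,0,1]
    - [-0.16,0,-0.49,0,-0.222,0,1]
    - [-0.16,0,-0.49,0,-0.222,0,1]

```text
time_s: 10.03
position: [0.5776, -0.2041, 0.1789]
tcp_rot: [[1.0, 0.022, 0.011], [0.022, -1.0, -0.006], [0.011, 0.006, -1.0]]
force: [0.3, 0.3, -1.7]
opening: 0.207
grasp_force: 0.0
```

Run:
```python
from h import *
c=snap('wrist','w5')
go([.6445,-.065,.18],Rt(1.4)); go([.6445,-.065,.075],Rt(1.4))
# battery pose & knob check by colour-free prediction: light ball blob
g=cv2.cvtColor(c['image'],cv2.COLOR_RGB2GRAY)
k=proj(c,[[.6445,-.1015,.07]])[0];print('knob px pred',k)
# expected top corners at home
R=Rt(1.4);M=np.array([.6525,-.1965,0])
cr=lambda x,y,z:M+[x*np.cos(.0244)-y*np.sin(.0244),x*np.sin(.0244)+y*np.cos(.0244),z]
E0=proj(c,[cr(.0035,y,.064) for y in(-.0485,.0485)]);print('front edge pred',E0)
a,b=np.round(E0.mean(0)).astype(int);print(g[b-14:b+15,a-25])
x,y=np.round(k).astype(int)
ci=cv2.HoughCircles(cv2.medianBlur(g[y-40:y+40,x-40:x+40],3),cv2.HOUGH_GRADIENT,1.2,20,param1=80,param2=14,minRadius=7,maxRadius=22)
print(ci if ci is None else ci[0]+[x-40,y-40,0])
if ci is not None: print(onz(c,ci[0,:,:2]+[x-40,y-40],.07))
```

```text
t 10.0833 at [ 0.5757 -0.2032  0.1766] F [-0.2307  0.5501 -0.0696] q6 58.78207991366135 MOVE [ 0.2396 -0.4555 -0.0113] [ 0.0039 -0.0072 -0.0027]
t 10.0833 at [ 0.5757 -0.2032  0.1766] F [-0.2307  0.5501 -0.0696] q6 58.78207991366135 MOVE [ 0.2376 -0.4565  0.3387] [ 0.0039 -0.0072 -0.0027]
knob px pred [146.2147 139.5547]
front edge pred [[385.7372 122.2443]
 [224.7864 122.8701]]
[ 99  86 124 255 245 245 244 244 242 230 215 168  87  90 210 221 108 107
 104 102 102 100 108 111 114 108 113 136 133]
[[163.   139.    14.68]
 [141.4  139.    13.12]
 [164.2  160.6   16.  ]
 [177.4  124.6    9.04]]
[[ 0.6449 -0.1118  0.07  ]
 [ 0.6448 -0.0986  0.07  ]
 [ 0.6321 -0.1119  0.07  ]
 [ 0.6533 -0.1209  0.07  ]]
```

Call:
step_arm:
  steps:
    - [0.07,-0.12,0,0,-0.007,0,1]
    - [0.13,-0.24,0,0,-0.007,0,1]
    - [0.19,-0.36,0,0,-0.007,0,1]
    - [0.238,-0.465,0,0,-0.007,0,1]
    - [0.238,-0.465,0.02,0,-0.007,0,1]
    - [0.238,-0.465,0.14,0,-0.007,0,1]
    - [0.238,-0.465,0.26,0,-0.007,0,1]
    - [0.238,-0.465,0.335,0,-0.007,0,1]

```text
time_s: 10.75
position: [0.6399, -0.0608, 0.0695]
tcp_rot: [[1.0, 0.023, -0.011], [0.023, -1.0, 0.001], [-0.011, -0.001, -1.0]]
force: [-0.2, 0.3, -0.5]
opening: 0.005
grasp_force: 0.0
```

Run:
```python
from h import *
go([.6445,-.08,.075],Rt(1.4))
go([.6455,-.106,.075],Rt(1.4))
```

```text
t 10.75 at [ 0.6399 -0.0608  0.0695] F [-0.2448  0.31   -0.4973] q6 73.45081837468933 MOVE [ 0.0137  0.0643 -0.0185] [-0.0016  0.0135 -0.0019]
t 10.75 at [ 0.6399 -0.0608  0.0695] F [-0.2448  0.31   -0.4973] q6 73.45081837468933 MOVE [ 0.015   0.151  -0.0186] [-0.0016  0.0135 -0.0019]
```

Call:
step_arm:
  steps:
    - [0.014,0.02,-0.015,0,0.013,0,1]
    - [0.014,0.045,-0.015,0,0.013,0,1]
    - [0.014,0.06,-0.015,0,0.013,0,1]
    - [0.014,0.075,-0.015,0,0.013,0,1]
    - [0.014,0.09,-0.015,0,0.013,0,1]
    - [0.014,0.105,-0.015,0,0.013,0,1]
    - [0.015,0.12,-0.015,0,0.013,0,1]
    - [0.015,0.132,-0.015,0,0.013,0,1]

```text
time_s: 11.42
position: [0.6481, -0.1018, 0.0798]
tcp_rot: [[1.0, 0.022, 0.006], [0.022, -1.0, -0.001], [0.006, 0.001, -1.0]]
force: [0.6, 3.0, 0.9]
opening: 0.006
grasp_force: 0.8
```

Call:
step_arm:
  steps:
    - [0,0.008,0,0,0,0,1]
    - [0,0.012,0,0,0,0,1]
    - [0,0.012,0,0,0,0,1]

```text
time_s: 11.67
position: [0.6475, -0.1052, 0.0788]
tcp_rot: [[1.0, 0.022, 0.005], [0.022, -1.0, -0.001], [0.004, 0.001, -1.0]]
force: [1.1, -0.4, -0.1]
opening: 0.003
grasp_force: 0.1
```

Call:
step_arm:
  steps:
    - [0,0.006,0,0,0,0,1]
    - [0,0.01,0,0,0,0,1]
    - [0,0.01,0,0,0,0,1]

```text
time_s: 11.92
position: [0.6476, -0.1079, 0.0786]
tcp_rot: [[1.0, 0.023, 0.004], [0.023, -1.0, -0.0], [0.004, 0.001, -1.0]]
force: [0.6, 1.1, 0.9]
opening: 0.003
grasp_force: 0.5
```

Call:
step_arm:
  steps:
    - [0,0.005,0,0,0,0,1]
    - [0,0.007,0,0,0,0,1]
    - [0,0.007,0,0,0,0,1]

```text
time_s: 12.17
position: [0.6477, -0.11, 0.0787]
tcp_rot: [[1.0, 0.022, 0.004], [0.022, -1.0, -0.001], [0.004, 0.001, -1.0]]
force: [0.3, 2.9, 0.9]
opening: 0.008
grasp_force: 0.6
```

Call:
step_arm:
  steps:
    - [0,0.005,0,0,0,0,1]
    - [0,0.007,0,0,0,0,1]
    - [0,0.007,0,0,0,0,1]

```text
time_s: 12.42
position: [0.6476, -0.111, 0.0787]
tcp_rot: [[1.0, 0.022, 0.004], [0.022, -1.0, 0.001], [0.004, -0.001, -1.0]]
force: [0.7, 4.8, 1.1]
opening: 0.002
grasp_force: 2.3
```

Call:
step_arm:
  steps:
    - [0,0.005,0,0,0,0,1]
    - [0,0.007,0,0,0,0,1]
    - [0,0.007,0,0,0,0,1]

```text
time_s: 12.67
position: [0.6476, -0.1113, 0.0787]
tcp_rot: [[1.0, 0.021, 0.004], [0.021, -1.0, 0.004], [0.004, -0.004, -1.0]]
force: [1.0, 9.8, 2.6]
opening: 0.005
grasp_force: 4.7
```

Call:
step_arm:
  steps:
    - [0,0.005,0,0,0,0,1]
    - [0,0.007,0,0,0,0,1]
    - [0,0.007,0,0,0,0,1]

```text
time_s: 12.92
position: [0.6476, -0.1116, 0.0788]
tcp_rot: [[1.0, 0.021, 0.004], [0.021, -1.0, 0.007], [0.004, -0.007, -1.0]]
force: [0.9, 13.2, 3.7]
opening: 0.005
grasp_force: 6.9
```

Call:
step_arm:
  steps:
    - [0,-0.05,0,0,0,0,1]
    - [0,-0.15,0,0,0,0,1]
    - [0,-0.15,-0.12,0,0,0,1]
    - [0,-0.15,-0.25,0,0,0,1]
    - [-0.12,-0.05,-0.35,0,0,0,1]
    - [-0.25,0.08,-0.35,0,0,0,1]
    - [-0.25,0.2,-0.35,0,0,0,1]
    - [-0.25,0.2,-0.35,0,0,0,1]

```text
time_s: 13.58
position: [0.5721, -0.1822, 0.1848]
tcp_rot: [[1.0, 0.021, 0.005], [0.021, -1.0, -0.005], [0.005, 0.005, -1.0]]
force: [-0.3, 0.6, -0.1]
opening: -0.001
grasp_force: 0.0
```

Run:
```python
from h import *
c=snap('wrist','w6');s=read_state();print(s['position'],s['force'],s['time_s'])
g=cv2.cvtColor(c['image'],cv2.COLOR_RGB2GRAY)
M=np.array([.6525,-.1965,0]);t=.0244
cr=lambda x,y,z:M+[x*np.cos(t)-y*np.sin(t),x*np.sin(t)+y*np.cos(t),z]
for n,y in(('shot',.0705),('open',.0965)): print(n,proj(c,[cr(-.0055,y,.07)]))
k=proj(c,[cr(-.0055,.0705,.07)])[0];x,y=np.round(k).astype(int)
ci=cv2.HoughCircles(cv2.medianBlur(g[y-50:y+50,x-70:x+50],3),cv2.HOUGH_GRADIENT,1,15,param1=80,param2=12,minRadius=8,maxRadius=16)
print(ci if ci is None else ci[0]+[x-70,y-50,0])
E0=proj(c,[cr(.0035,v,.064) for v in(-.0485,.0485)]);print('front',E0)
for v in(-.04,.0,.02):
    a,b=np.round(proj(c,[cr(.0035,v,.064)])[0]).astype(int);print(b-8,g[b-8:b+9,a])
```

```text
[ 0.5724 -0.1838  0.1846] [-0.7482 -1.1062  0.6521] 13.6333
shot [[224.8357 128.8694]]
open [[182.3344 129.6129]]
[[246.5 132.5  14.1]
 [225.5 125.5   9.6]]
front [[419.9003 113.6765]
 [261.9994 113.7313]]
106 [180 177 166 146 129  98  82  77  75  78  76  76  75  75  78  73  76]
105 [178 180 180 168 147 135 113  78  77 122 187 135 132 107 101 103 104]
105 [247 246 246 246 236 221 194  88  94 177 228 152 162 117  95 103 104]
```

The knob ball is measured at (225.5,125.5), against (224.8,128.9) predicted for fully shot. The battery's edge is at its home position and nothing is touching the robot.

```bash
python3 -c "
from rig import *
print(hand_in())"
```

```text
the job is handed in; nothing more can be done
None
```

I pushed the battery home against the stops and pushed the bolt fully across; the job is handed in at about 13.6 s with the arm clear, and I checked both by force and camera measurement, since the hand-in returned no verdict.

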